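# Count three hold-down nuts into the marked carousel cup and hold it at the front

## Robot

A 6-joint arm with a two-finger parallel gripper is mounted at the origin on the work surface. World frame = base frame: x ahead of the robot, y to its left, z up, the work surface at z = 0. Lengths are in m, angles in rad, forces in N, time in s.
With the tool pointing down it reaches from about 0.3 to 0.875 m from the base axis. Payload 6.4 kg.
Tool frame: the origin (TCP) lies at the very end of the fingers, on their centre line; the grasp point (between the pads) lies 19 mm behind it; z points along the fingers, y is the line along which they close (so a half turn about z gives the same grasp; the last joint's range is limited). The gripper opens to 85 mm and grips with 20 to 120 N. Pads are 22 mm wide; open, the fingers measure 114 mm over their backs; the gripper's body (76 mm by 85 mm) begins 54 mm behind the grasp point. The pads swing forward as they close: fully open they stand 13 mm farther back than shut.
Start: joints at [-1.481, 0.181, 1.607, -0, 1.354, -0.206], TCP at [0.168, -0.55, 0.231] pointing down, gripper open.
Joint ranges: [-2.99, 2.99], [-0.89, 2.07], [0.3, 2.58], [-1.14, 4.28], [0, 2.63], [-3.12, 3.12]. Speed limits (rad/s): [2.57, 2.57, 3.01, 3.14, 3.14, 3.14].

## Interface

Orientations are given as a unit quaternion [x, y, z, w].
In Python, from station import telemetry, camera, ticket gives the robot as it stands.
- The arm moves only by the tool arm_command, never from a script. Its arguments are lists of equal length, an entry for each row: "xyz": the shift along the tool's x, y, z in cm, a list of three; "roll": the turn about the tool's z in degrees; "fingers": the opening, from 0 (shut) to 1 (fully open). In form: {"xyz": [[tx, ty, tz], ...], "roll": [roll, ...], "fingers": [fingers, ...]}. A call has 1 to 20 rows; each row is the pose to reach, as a shift and turn from the pose commanded when the call began, along the tool's axes at that moment; what a row does not reach only later rows make up. A row lasts 1/12 s, in which the tool goes at most 41.7 mm and 7.16 degrees, less where a joint would pass 70% of its speed; a pose out of reach is approached as far as the arm can. A call with a gripper value outside its range is refused whole. The fingers move at their own pace and stop on an object; "newtons" is the grip in N (left out, the last holds). Time passes only in rows, so rows that repeat a pose let the fingers close. It gives the time, the measured TCP pose, the force, the opening and the grip force at its end, in the units of the state.
- telemetry.sense(): the state, without advancing time (a new reading comes with each control period).
- camera(name): name is "side" or "top" or "wrist"; returns a dict with "img" (480x640x3 uint8, red, green, blue), "K" (3x3 intrinsics, pixels), "extrinsics" (4x4, takes a point from camera to world coordinates). Camera axes: x right, y down, z forward; pixel columns grow to the right and rows downward; lengths in m; the calibration is good to about 2 mm. A picture is of the moment at which its call begins. There is no depth.
- ticket.close_job(): hands the job in; it is judged then, once.
The state is a dict: "t": time; "q": joint angles; "dq": joint speeds; "joint_torque": joint torques, N m; "tcp_pos": TCP position; "tcp_rot": TCP orientation; "wrist_force": force on the tool from outside, world axes, zero at the start; "wrist_torque": the same for the moment, N m; "width": opening from 0.0 (shut) to 1.0 (fully open); "gripper_force": force on a finger pad.
Only numpy, scipy, OpenCV 4.12 (cv2) and the standard library are available. Lean on these libraries where they do the work, as an engineer would, in place of code of your own. Each camera call takes 0.05 s, during which the arm holds its last target. There are 200 camera calls.

## Task

Count exactly three of the four black hold-down nuts into the empty red-banded cup of the parts carousel, leaving the fourth nut and everything else on the counter where they lie. Present that cup with its three nuts at the front, turned until its red tick meets the yellow pointer on the base plate, and finish while still gripping the carousel's black T-handle, holding the turntable still there for a mechanic to pick from: do not let go at the end.

Things in the scene. Friction and masses are not known exactly. Their poses are not given: they have to be found in the camera images.
- nut1_mid (a point): black steel hold-down nut, a hexagon 17 mm across the flats and 12 mm high on a round flange 24 mm in diameter and 4 mm thick, 16 mm high in all, about 25 g, lying flange down on the rubber mat; the point is its centre, half-way up; its x axis runs square to a pair of flats (so do the directions 60 degrees either way), z up
- nut2_mid (a point): black steel hold-down nut, a hexagon 17 mm across the flats and 12 mm high on a round flange 24 mm in diameter and 4 mm thick, 16 mm high in all, about 25 g, lying flange down on the rubber mat; the point is its centre, half-way up; its x axis runs square to a pair of flats (so do the directions 60 degrees either way), z up
- nut3_mid (a point): black steel hold-down nut, a hexagon 17 mm across the flats and 12 mm high on a round flange 24 mm in diameter and 4 mm thick, 16 mm high in all, about 25 g, lying flange down on the rubber mat; the point is its centre, half-way up; its x axis runs square to a pair of flats (so do the directions 60 degrees either way), z up
- nut4_mid (a point): black steel hold-down nut, a hexagon 17 mm across the flats and 12 mm high on a round flange 24 mm in diameter and 4 mm thick, 16 mm high in all, about 25 g, lying flange down on the rubber mat; the point is its centre, half-way up; its x axis runs square to a pair of flats (so do the directions 60 degrees either way), z up
- cup_mouth (a point): centre of the mouth, level with the rim, of the empty cup with a red band and red rim: a straight white cup, outside diameter 76 mm, inside 71 mm, 60 mm high with a 4 mm floor, fixed on the turntable with its centre 90 mm from the turntable's axis; rim about 82 mm above the counter. The other four cups are the same size, plain white and already stocked
- cup_mark (a point): red tick on the top face at the edge of the turntable disc (radius 138 mm, top 22 mm above the counter), straight outward from the red-banded cup, 133 mm from the axis
- pointer (a point): tip of the yellow triangle painted on the front of the aluminium base plate, 145 mm from the turntable's axis, just outside the disc edge; the plate is screwed down (335 x 300 x 6 mm). The red tick meets this tip when the red-banded cup is at the front. Its x axis points from the tip to the turntable's axis, y to the left along the plate's front edge, z up
- handle_grip (a point): centre of the black bar of the T-handle, on the turntable's axis: the bar is 80 mm long, 14 mm thick and 20 mm high, its top about 128 mm above the counter (46 mm above the cup rims), its middle 118 mm; it turns with the turntable. Its x axis runs along the bar; -x points towards the red-banded cup
- turntable: the turntable of the carousel with five cups and the T-handle; origin on its axis at the underside of the disc, z up, -x towards the red-banded cup. Turns without end either way on a bearing with a light drag of about 0.06 N m and stays where it is left
- post_mid (a point): bystander: brass top post, flange 26 mm in diameter, 26 mm high, upright on the mat among the nuts; point at its centre
- lug_mid (a point): bystander: copper lug about 50 mm long, 20 mm wide, 13 mm high, on the counter; point near its centre
- boot_mid (a point): bystander: red terminal boot, cap 34 mm in diameter and 26 mm high with a side sleeve reaching 46 mm from the centre; point at the centre of the cap
- brush_mid (a point): bystander: orange plastic brush with brass bristles, 167 mm long, 24 mm wide, 34 mm high, on the counter; point near its centre
- mat: light blue-grey rubber mat, 160 x 240 x 3 mm, fixed to the counter, on which the nuts lie; origin at the centre of its underside, x along its short side

How it is judged:
On the way:
1. exactly three nuts are in the red-banded cup, the fourth where it lay ((((horizontal distance between nut1_mid and cup_mouth below 0.034 m and z of nut1_mid in the frame of cup_mouth between -0.06 and -0.002 m) and (horizontal distance between nut2_mid and cup_mouth below 0.034 m and z of nut2_mid in the frame of cup_mouth between -0.06 and -0.002 m) and (horizontal distance between nut3_mid and cup_mouth below 0.034 m and z of nut3_mid in the frame of cup_mouth between -0.06 and -0.002 m) and distance of nut4_mid from where it was at the start of the episode below 0.03 m) or ((horizontal distance between nut1_mid and cup_mouth below 0.034 m and z of nut1_mid in the frame of cup_mouth between -0.06 and -0.002 m) and (horizontal distance between nut2_mid and cup_mouth below 0.034 m and z of nut2_mid in the frame of cup_mouth between -0.06 and -0.002 m) and (horizontal distance between nut4_mid and cup_mouth below 0.034 m and z of nut4_mid in the frame of cup_mouth between -0.06 and -0.002 m) and distance of nut3_mid from where it was at the start of the episode below 0.03 m) or ((horizontal distance between nut1_mid and cup_mouth below 0.034 m and z of nut1_mid in the frame of cup_mouth between -0.06 and -0.002 m) and (horizontal distance between nut3_mid and cup_mouth below 0.034 m and z of nut3_mid in the frame of cup_mouth between -0.06 and -0.002 m) and (horizontal distance between nut4_mid and cup_mouth below 0.034 m and z of nut4_mid in the frame of cup_mouth between -0.06 and -0.002 m) and distance of nut2_mid from where it was at the start of the episode below 0.03 m) or ((horizontal distance between nut2_mid and cup_mouth below 0.034 m and z of nut2_mid in the frame of cup_mouth between -0.06 and -0.002 m) and (horizontal distance between nut3_mid and cup_mouth below 0.034 m and z of nut3_mid in the frame of cup_mouth between -0.06 and -0.002 m) and (horizontal distance between nut4_mid and cup_mouth below 0.034 m and z of nut4_mid in the frame of cup_mouth between -0.06 and -0.002 m) and distance of nut1_mid from where it was at the start of the episode below 0.03 m))), for 0.2 s.
At the end, for the whole second after the job is handed in: Three nuts lie in the red-banded cup below its rim, the fourth and the post, lug, boot and brush within 30 mm of where they began; the red tick is within 18 mm sideways of the yellow pointer, turntable at rest (under 0.05 rad/s), fingers bearing on the T-handle bar with over 2 N ((((horizontal distance between nut1_mid and cup_mouth below 0.034 m and z of nut1_mid in the frame of cup_mouth between -0.06 and -0.002 m) and (horizontal distance between nut2_mid and cup_mouth below 0.034 m and z of nut2_mid in the frame of cup_mouth between -0.06 and -0.002 m) and (horizontal distance between nut3_mid and cup_mouth below 0.034 m and z of nut3_mid in the frame of cup_mouth between -0.06 and -0.002 m) and distance of nut4_mid from where it was at the start of the episode below 0.03 m) or ((horizontal distance between nut1_mid and cup_mouth below 0.034 m and z of nut1_mid in the frame of cup_mouth between -0.06 and -0.002 m) and (horizontal distance between nut2_mid and cup_mouth below 0.034 m and z of nut2_mid in the frame of cup_mouth between -0.06 and -0.002 m) and (horizontal distance between nut4_mid and cup_mouth below 0.034 m and z of nut4_mid in the frame of cup_mouth between -0.06 and -0.002 m) and distance of nut3_mid from where it was at the start of the episode below 0.03 m) or ((horizontal distance between nut1_mid and cup_mouth below 0.034 m and z of nut1_mid in the frame of cup_mouth between -0.06 and -0.002 m) and (horizontal distance between nut3_mid and cup_mouth below 0.034 m and z of nut3_mid in the frame of cup_mouth between -0.06 and -0.002 m) and (horizontal distance between nut4_mid and cup_mouth below 0.034 m and z of nut4_mid in the frame of cup_mouth between -0.06 and -0.002 m) and distance of nut2_mid from where it was at the start of the episode below 0.03 m) or ((horizontal distance between nut2_mid and cup_mouth below 0.034 m and z of nut2_mid in the frame of cup_mouth between -0.06 and -0.002 m) and (horizontal distance between nut3_mid and cup_mouth below 0.034 m and z of nut3_mid in the frame of cup_mouth between -0.06 and -0.002 m) and (horizontal distance between nut4_mid and cup_mouth below 0.034 m and z of nut4_mid in the frame of cup_mouth between -0.06 and -0.002 m) and distance of nut1_mid from where it was at the start of the episode below 0.03 m)) and y of cup_mark in the frame of pointer between -0.018 and 0.018 m and horizontal distance between cup_mark and pointer below 0.05 m and angular speed of turntable below 0.05 rad/s and contact force between the fingers and turntable_c0 above 2 N and distance of each of post_mid, lug_mid, boot_mid, brush_mid from where it was at the start of the episode below 0.03 m); the arm keeps its last pose, push and grip.
It fails at once if the brass top post is displaced by more than 30 mm (distance of post_mid from where it was at the start of the episode above 0.03 m).
It fails at once if the copper lug is displaced by more than 30 mm (distance of lug_mid from where it was at the start of the episode above 0.03 m).
It fails at once if the red terminal boot is displaced by more than 30 mm (distance of boot_mid from where it was at the start of the episode above 0.03 m).
It fails at once if the orange brush is displaced by more than 30 mm (distance of brush_mid from where it was at the start of the episode above 0.03 m).
It also fails if it takes over 72 s, if anything falls off the work surface, if the arm or the gripper's body presses on something with over 40 N, if the wrist force passes 120 N, or if a joint passes its speed limit or range.

## Working session

There is one attempt and no reset: what is moved stays moved. The work goes in short steps, Python scripts to look and compute and a tool call to move; the robot and the scene stay as the last step left them, time stands still between calls to the robot, and variables do not carry over. Pictures are saved under pics/ and viewed, at most 11 in all, crops included, and the job is handed in when it is done.

Besides the shell and the picture viewer there is one more tool, called after "Call:" by a JSON object that holds its "name" and its "arguments". arm_command: Moves the arm, as the interface text tells. Its arguments: {"type":"object","properties":{"xyz":{"type":"array"},"roll":{"type":"array"},"fingers":{"type":"array"},"newtons":{"type":"number"}},"required":["xyz","roll","fingers"]}

```bash
ls; mkdir -p pics; python3 - <<'E'
from station import telemetry, camera
import cv2,numpy as np,pickle
s=telemetry.sense(); print(s['t'],s['tcp_pos'],s['tcp_rot'],s['width'])
d={}
for n in('top','side'):
    c=camera(n); d[n]=c; cv2.imwrite(f'pics/{n}0.png',c['img'][:,:,::-1]); print(n,c['K'].tolist(),np.round(c['extrinsics'],3).tolist())
pickle.dump(d,open('cams.pkl','wb'))
E
```

```text
pics
0.0 [ 0.16757024 -0.54946321  0.23037751] [ 9.89080070e-01  1.47376568e-01  4.55922150e-05 -8.72346495e-04] 0.9999660290177964
top [[447.7564912317772, 0.0, 327.82121617063456], [0.0, 447.7564912317772, 238.21594538207904], [0.0, 0.0, 1.0]] [[-0.023, -0.981, 0.195, 0.349], [-1.0, 0.022, -0.01, 0.085], [0.005, -0.195, -0.981, 1.168], [0.0, 0.0, 0.0, 1.0]]
side [[604.282141420633, 0.0, 321.7114388355874], [0.0, 604.282141420633, 240.22307218355064], [0.0, 0.0, 1.0]] [[0.901, -0.23, 0.368, 0.055], [-0.433, -0.429, 0.793, -1.036], [-0.025, -0.874, -0.486, 0.775], [0.0, 0.0, 0.0, 1.0]]
```

View pics/top0.png

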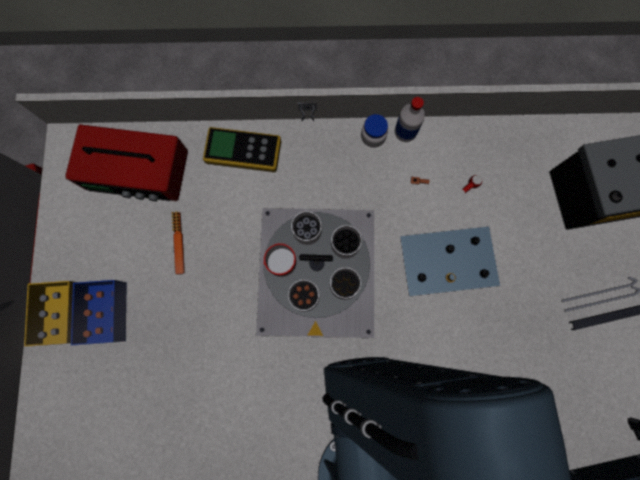

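View pics/side0.png

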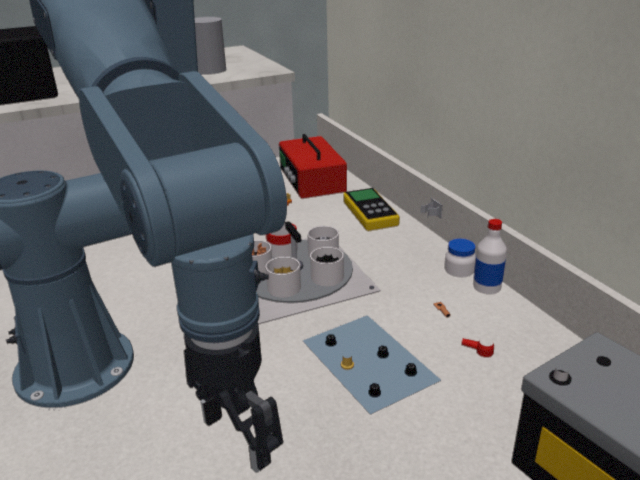

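The top view shows nuts near (422,277), (450,248), (475,241) and (484,273), with the post at (451,278). The red cup is at (281,261), the T-bar centre at (316,258) and the pointer tip near (316,322). The side view confirms this layout.

```bash
cat > h.py <<'E'
import numpy as np,cv2
from scipy.spatial.transform import Rotation as R
def ray(c,u,v,z):
    E=c['extrinsics']; d=E[:3,:3]@np.linalg.solve(c['K'],[u,v,1.]); o=E[:3,3]
    return o+d*(z-o[2])/d[2]
def proj(c,p):
    E=c['extrinsics']; q=c['K']@(E[:3,:3].T@(np.array(p)-E[:3,3])); return q[:2]/q[2]
def blobs(m,a0,a1):
    n,l,s,ce=cv2.connectedComponentsWithStats(m.astype(np.uint8))
    return [(ce[i],s[i,4],l==i) for i in range(1,n) if a0<=s[i,4]<=a1]
def hsv(im): return cv2.cvtColor(im,cv2.COLOR_RGB2HSV)
def delta(s,p):  # world target -> tool-frame shift, cm
    return np.round(R.from_quat(s['tcp_rot']).inv().apply(np.array(p)-s['tcp_pos'])*100,2)
E
python3 - <<'E'
import pickle; from h import *
d=pickle.load(open('cams.pkl','rb')); c=d['top']; im=c['img']; H=hsv(im); V=H[...,2]
x0,y0,x1,y1=400,225,500,298
m=np.zeros(V.shape,bool); m[y0:y1,x0:x1]=V[y0:y1,x0:x1]<60
for ce,a,_ in blobs(m,8,400): print('dark',ce.round(1),a,ray(c,*ce,.011).round(4))
m=np.zeros(V.shape,bool); m[y0:y1,x0:x1]=((H[...,0]<35)&(H[...,1]>60))[y0:y1,x0:x1]
for ce,a,_ in blobs(m,8,400): print('post',ce.round(1),a,ray(c,*ce,.016).round(4))
m=np.zeros(V.shape,bool); m[240:285,255:305]=(((H[...,0]<8)|(H[...,0]>170))&(H[...,1]>100))[240:285,255:305]
ys,xs=np.nonzero(m); (cx,cy),w,_=cv2.fitEllipse(np.c_[xs,ys].astype(np.float32)); 
for ce,a,_ in blobs(m,2,4000): print('red',ce.round(1),a)
h=cv2.minEnclosingCircle(np.c_[xs,ys].astype(np.float32)); print('cup',h,w,ray(c,*h[0],.082).round(4))
m=np.zeros(V.shape,bool); m[200:320,255:380]=V[200:320,255:380]<45
for ce,a,l in blobs(m,60,600):
    ys,xs=np.nonzero(l); r=cv2.minAreaRect(np.c_[xs,ys].astype(np.float32)); print('blk',ce.round(1),a,r,ray(c,*r[0],.128).round(4))
m=np.zeros(V.shape,bool); m[310:340,295:340]=((H[...,0]>15)&(H[...,0]<35)&(H[...,1]>120))[310:340,295:340]
for ce,a,l in blobs(m,8,600):
    ys,xs=np.nonzero(l); print('ptr',ce,a,ys.min(),xs[ys==ys.min()].mean(),ray(c,xs[ys==ys.min()].mean(),ys.min(),.006).round(4))
# disc: fit by plate bolts
E
```

```text
dark [474.8 240.3] 60 [ 0.5649 -0.3142  0.011 ]
dark [449.8 248.4] 56 [ 0.5447 -0.2465  0.011 ]
dark [483.9 273.1] 64 [ 0.4777 -0.3304  0.011 ]
dark [421.5 277.3] 56 [ 0.4705 -0.1674  0.011 ]
dark [449.1 277.7] 11 [ 0.4677 -0.2389  0.011 ]
post [448.4 277.9] 33 [ 0.4667 -0.2356  0.016 ]
red [279.6 259.3] 209
cup ((279.52899169921875, 259.0893859863281), 16.28700065612793) (30.475603103637695, 30.516809463500977) [0.5156 0.1931 0.082 ]
blk [305.3 221.2] 159 ((305.6919860839844, 223.05599975585938), (18.067432403564453, 25.49117660522461), 79.69515228271484) [0.5939 0.126  0.128 ]
blk [345.9 240.1] 521 ((346.0, 240.0), (24.0, 26.0), 90.0) [0.5506 0.0312 0.128 ]
blk [315.8 259.9] 311 ((315.3067626953125, 262.13775634765625), (33.09627914428711, 15.569823265075684), 2.385944128036499) [0.4994 0.1048 0.128 ]
blk [345.  282.7] 560 ((345.0, 283.0), (26.0, 26.0), 90.0) [0.449  0.0367 0.128 ]
blk [303.4 294.9] 410 ((303.0, 295.0), (26.0, 26.0), 90.0) [0.4236 0.1345 0.128 ]
ptr [314.90291262 330.        ] 103 322 315.0 [0.3631 0.1107 0.006 ]
```

```bash
python3 -c "
from h import *; from station import telemetry as t
s=t.sense(); print(delta(s,[.47,-.26,.22]))"
```

```text
[ 37.37 -18.88   1.09]
```

Call:
{"name": "arm_command", "arguments": {"xyz": [[37.4,-18.9,1],[37.4,-18.9,1],[37.4,-18.9,1],[37.4,-18.9,1],[37.4,-18.9,1],[37.4,-18.9,1],[37.4,-18.9,1],[37.4,-18.9,1],[37.4,-18.9,1],[37.4,-18.9,1],[37.4,-18.9,1],[37.4,-18.9,1],[37.4,-18.9,1],[37.4,-18.9,1]], "roll": [0,0,0,0,0,0,0,0,0,0,0,0,0,0], "fingers": [0.5,0.5,0.5,0.5,0.5,0.5,0.5,0.5,0.5,0.5,0.5,0.5,0.5,0.5], "newtons": 30}}

```text
t: 1.27
tcp_pos: [0.4695, -0.261, 0.221]
tcp_rot: [0.989, 0.147, -0.0, -0.0]
wrist_force: [0.7, -0.7, 0.6]
width: 0.501
gripper_force: 0.0
```

```bash
python3 - <<'E'
from station import telemetry, camera
import cv2,numpy as np,pickle
s=telemetry.sense(); print(s['t'],s['tcp_pos'],s['tcp_rot'],s['q'])
d={}
for n in('top','wrist'):
    c=camera(n); d[n]=c; cv2.imwrite(f'pics/{n}1.png',c['img'][:,:,::-1])
print(d['wrist']['extrinsics'].round(3).tolist(),d['wrist']['K'].round(0).tolist())
pickle.dump((s,d),open('c1.pkl','wb'))
E
```

```text
1.2667 [ 0.46949317 -0.26103216  0.22103131] [ 9.89166757e-01  1.46795749e-01 -3.63956949e-04 -5.84592795e-05] [-7.28224107e-01  1.06430397e-01  1.71239325e+00 -4.99278862e-04
  1.32332510e+00  5.48038344e-01]
[[0.288, -0.924, -0.25, 0.532], [-0.957, -0.278, -0.075, -0.243], [0.0, 0.261, -0.965, 0.364], [0.0, 0.0, 0.0, 1.0]] [[359.0, 0.0, 325.0], [0.0, 359.0, 240.0], [0.0, 0.0, 1.0]]
```

View pics/wrist1.png

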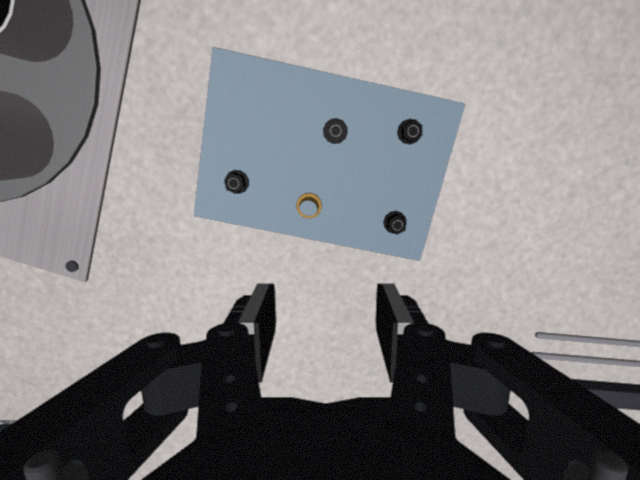

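The wrist view shows the nuts at about (236,181), (335,131), (410,131) and (396,222), and the post at (309,206). All are clear. Next I'll localize them and enlarge the hexagons.

```bash
python3 - <<'E'
import pickle; from h import *
s,d=pickle.load(open('c1.pkl','rb')); c=d['wrist']; im=c['img']; H=hsv(im)
m=np.zeros(im.shape[:2],bool); m[60:250,205:455]=im[60:250,205:455].max(2)<75
tiles=[]
for ce,a,l in blobs(m,200,2000):
    print(ce.round(1),a,ray(c,*ce,.011).round(4))
    # rectified metric patch at hex-top plane z=.019 : 0.15 mm/px, up=+x world, left=+y
    p=ray(c,*ce,.011); w=.016
    src=np.float32([proj(c,[p[0]+a_,p[1]+b_,.019]) for a_,b_ in((w,w),(w,-w),(-w,-w),(-w,w))])
    M=cv2.getPerspectiveTransform(src,np.float32([[0,0],[300,0],[300,300],[0,300]]))
    t=cv2.warpPerspective(im,M,(300,300),flags=cv2.INTER_CUBIC).astype(float)
    tiles.append(np.clip((t-5)*3.5,0,255).astype(np.uint8))
print(len(tiles))
g=np.vstack([np.hstack(tiles[:2]),np.hstack(tiles[2:4])]); cv2.imwrite('pics/hex1.png',g[:,:,::-1])
E
```

```text
[334.7 130.6] 332 [ 0.5461 -0.2481  0.011 ]
[409.2 131.1] 444 [ 0.5659 -0.3152  0.011 ]
[236.6 181.4] 388 [ 0.4734 -0.1705  0.011 ]
[394.6 222. ] 382 [ 0.4796 -0.3315  0.011 ]
4
```

View pics/hex1.png

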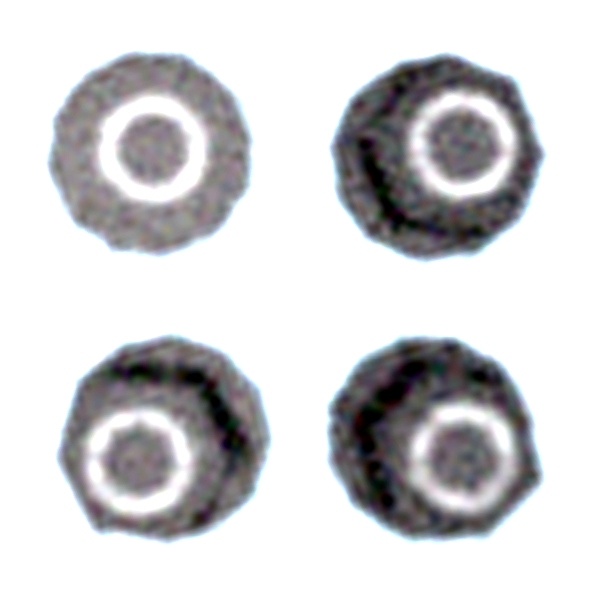

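Tiles 2–4 show the hexagons: the flats are at about −7°, −5° and −11° (mod 60), against −13° for the tool's closing line, so all three are nearly aligned. Nut 2 (tile 1) stays. I'll take nut 1 first.

Call:
{"name": "arm_command", "arguments": {"xyz": [[2.9,-8.7,8],[2.9,-8.7,8],[2.9,-8.7,12],[2.9,-8.7,16],[2.9,-8.7,18],[2.9,-8.7,19.5],[2.9,-8.7,20.5],[2.9,-8.7,21.3],[2.9,-8.7,21.3],[2.9,-8.7,21.3],[2.9,-8.7,21.3],[2.9,-8.7,21.3],[2.9,-8.7,21.3],[2.9,-8.7,21.3],[2.9,-8.7,20],[2.9,-8.7,16],[2.9,-8.7,12],[2.9,-8.7,8],[2.9,-8.7,5],[2.9,-8.7,5]], "roll": [-6,-8,-8,-8,-8,-8,-8,-8,-8,-8,-8,-8,-8,-8,-8,-8,-8,-8,-8,-8], "fingers": [0.45,0.45,0.45,0.45,0.45,0.45,0.45,0.45,0.45,0,0,0,0,0,0,0,0,0,0,0], "newtons": 30}}

```text
t: 3.03
tcp_pos: [0.4766, -0.1707, 0.1791]
tcp_rot: [0.976, 0.216, 0.005, 0.005]
wrist_force: [1.1, -0.7, -0.1]
width: 0.185
gripper_force: 30.1
```

```bash
python3 - <<'E'
from station import telemetry, camera
from h import *
import pickle
s=telemetry.sense(); print(s['width'],s['gripper_force'],delta(s,[.5156,.195,.2]))
c=camera('wrist'); t=camera('top'); pickle.dump((s,c,t),open('c2.pkl','wb'))
cv2.imwrite('pics/w2.png',c['img'][:,:,::-1]); 
im=t['img'];H=hsv(im)
# carousel axis: grey disc edge circle via Hough in rectified top plane z=.022
w=.16;p=(.508,.108)
src=np.float32([proj(t,[p[0]+a,p[1]+b,.022]) for a,b in((w,w),(w,-w),(-w,-w),(-w,w))])
M=cv2.getPerspectiveTransform(src,np.float32([[0,0],[640,0],[640,640],[0,640]]))
g=cv2.warpPerspective(cv2.cvtColor(im,cv2.COLOR_RGB2GRAY),M,(640,640),flags=cv2.INTER_CUBIC)
h=cv2.HoughCircles(g,cv2.HOUGH_GRADIENT,2,50,param1=60,param2=30,minRadius=270,maxRadius=284)
for u,v,r in ([] if h is None else h[0][:3]): print('axis',p[0]+(320-v)/2000,p[1]+(320-u)/2000,r/2)
E
```

```text
0.18476968402044378 30.05964961834252 [ 19.   -31.48  -2.3 ]
```

View pics/w2.png

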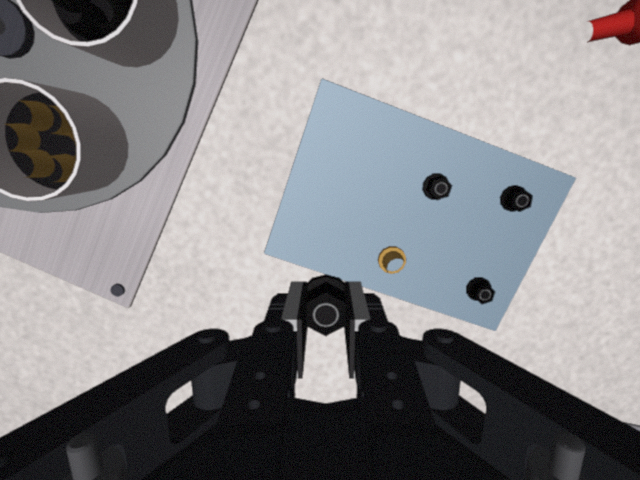

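Nut 1 is gripped at (325,310) and the other three are untouched. Carrying it to the cup.

Call:
{"name": "arm_command", "arguments": {"xyz": [[0,0,-2],[19.3,-31.2,-2],[19.3,-31.2,-2],[19.3,-31.2,-2],[19.3,-31.2,-2],[19.3,-31.2,-2],[19.3,-31.2,-2],[19.3,-31.2,-2],[19.3,-31.2,-2],[19.3,-31.2,-2],[19.3,-31.2,-2],[19.3,-31.2,-2],[19.3,-31.2,-2],[19.3,-31.2,2],[19.3,-31.2,5],[19.3,-31.2,5]], "roll": [0,0,0,0,0,0,0,0,0,0,0,0,0,0,0,0], "fingers": [0,0,0,0,0,0,0,0,0,0,0,0,0,0,0,0]}}

```text
t: 4.47
tcp_pos: [0.5111, 0.1934, 0.1146]
tcp_rot: [0.977, 0.215, -0.006, -0.0]
wrist_force: [-1.3, -0.9, -0.9]
width: 0.183
gripper_force: 30.0
```

```bash
python3 - <<'E'
from station import telemetry, camera
from h import *
s=telemetry.sense(); print(s['width'],s['tcp_pos'],s['tcp_rot'])
c=camera('wrist'); im=c['img']; cv2.imwrite('pics/w3.png',im[:,:,::-1])
E
```

```text
0.18268121774748866 [0.51108579 0.19337007 0.11463011] [ 9.76617899e-01  2.14895431e-01 -6.11128373e-03 -2.93132524e-04]
```

View pics/w3.png

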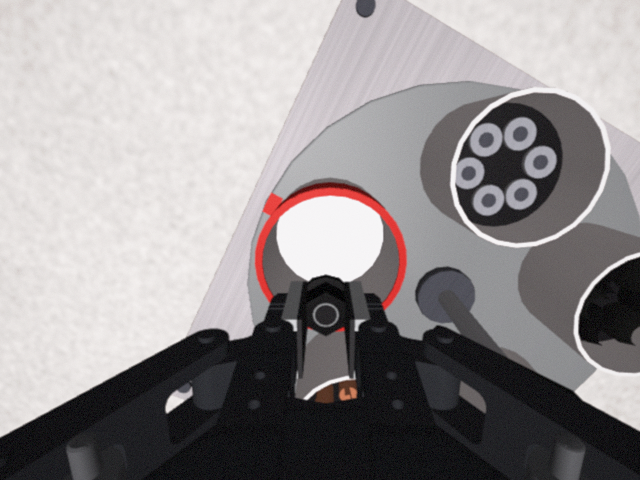

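The wrist view shows the red rim centred near (331,260), the tick at (272,204) and the nut held. The T-bar is near the knuckles, so I'll roll the fingers square to the radius before going lower. First I'll measure the cup centre.

```bash
python3 - <<'E'
from station import telemetry, camera
from h import *
s=telemetry.sense(); c=camera('wrist'); im=c['img']; H=hsv(im)
m=(((H[...,0]<8)|(H[...,0]>172))&(H[...,1]>150)&(H[...,2]>150)); m[:180]=0;m[:,:200]=0;m[335:]=0;m[:,415:]=0
ys,xs=np.nonzero(m); pts=np.array([ray(c,x,y,.082)[:2] for x,y in zip(xs,ys)])
k=xs>285; 
from scipy.optimize import least_squares
f=least_squares(lambda p:np.hypot(*(pts[k]-p).T)-.0375,[.515,.193],loss='soft_l1',f_scale=.002); print('cup',f.x,f.cost,k.sum())
t=[ray(c,x,y,.022)[:2] for x,y in zip(xs[~k],ys[~k]) if x<283 and y<216]; t=np.mean(t,0); print('tick',t)
u=(f.x-t); print('axis from tick+cup', f.x+u/np.linalg.norm(u)*.09, np.linalg.norm(u))
print(s['tcp_pos'],delta(s,[*(f.x-u/np.linalg.norm(u)*.006),.092]),s['q'][5])
E
```

```text
cup [0.51711623 0.19330903] 0.0007062665450162118 1451
tick [0.51977987 0.23490185]
axis from tick+cup [0.51136434 0.10349302] 0.04167802080951172
[0.51284866 0.1937995  0.11767615] [ 0.67 -0.3   2.56] 1.2824873504388505
```

Call:
{"name": "arm_command", "arguments": {"xyz": [[0.7,-0.3,0],[0.7,-0.3,0],[0.7,-0.3,0],[0.7,-0.3,0],[0.7,-0.3,0],[0.7,-0.3,0],[0.7,-0.3,0],[0.7,-0.3,0],[0.7,-0.3,0],[0.7,-0.3,1.5],[0.7,-0.3,2.8],[0.7,-0.3,2.8],[0.7,-0.3,2.8],[0.7,-0.3,2.8],[0.7,-0.3,2.8],[0.7,-0.3,0],[0.7,-0.3,-4],[0.7,-0.3,-7],[0.7,-0.3,-7]], "roll": [-7,-14,-21,-28,-35,-42,-49,-56,-60,-60,-60,-60,-60,-60,-60,-60,-60,-60,-60], "fingers": [0,0,0,0,0,0,0,0,0,0,0,0,0.35,0.35,0.35,0.35,0.35,0.35,0.35]}}

```text
t: 6.15
tcp_pos: [0.5258, 0.2023, 0.2]
tcp_rot: [0.737, 0.675, 0.006, 0.004]
wrist_force: [1.4, 0.5, 1.4]
width: 0.347
gripper_force: 0.0
```

```bash
python3 - <<'E'
from station import telemetry, camera
from h import *
s=telemetry.sense(); c=camera('wrist'); cv2.imwrite('pics/w4.png',c['img'][:,:,::-1])
print(s['t'],s['tcp_pos'],s['tcp_rot'],R.from_quat(s['tcp_rot']).as_matrix()[:,0],s['width'])
for n in([.5664,-.3166,.16],[.4785,-.3329,.16]): print(delta(s,n))
E
```

```text
6.15 [0.52578403 0.202263   0.19995033] [0.73747993 0.6753341  0.00573977 0.00377661] [0.08778181 0.99613404 0.00336499] 0.3466240256261704
[-51.34   8.55   3.94]
[-53.74  -0.06   3.81]
```

View pics/w4.png

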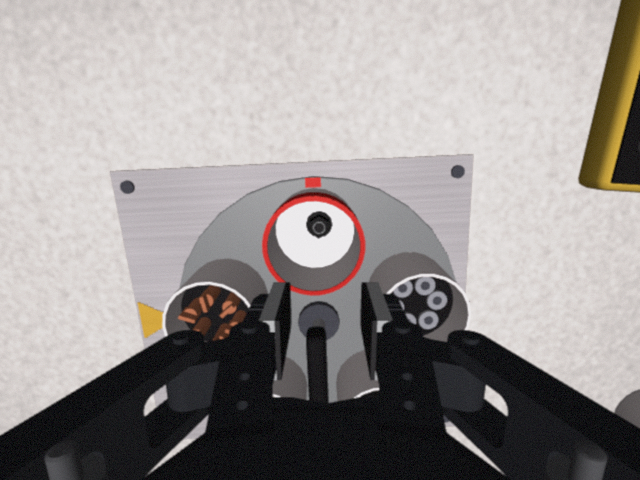

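Nut 1 lies in the cup at (319,225). Now nut 3.

Call:
{"name": "arm_command", "arguments": {"xyz": [[-51.3,8.6,0],[-51.3,8.6,0],[-51.3,8.6,0],[-51.3,8.6,0],[-51.3,8.6,0],[-51.3,8.6,4],[-51.3,8.6,6],[-51.3,8.6,6],[-51.3,8.6,8],[-51.3,8.6,8],[-51.3,8.6,8],[-51.3,8.6,8],[-51.3,8.6,8],[-51.3,8.6,8],[-51.3,8.6,8],[-51.3,8.6,8],[-51.3,8.6,8],[-51.3,8.6,8]], "roll": [0,7,14,21,28,35,42,49,56,62,62,62,62,62,62,62,62,62], "fingers": [0.45,0.45,0.45,0.45,0.45,0.45,0.45,0.45,0.45,0.45,0.45,0.45,0.45,0.45,0.45,0.45,0.45,0.45]}}

```text
t: 7.7
tcp_pos: [0.5621, -0.3157, 0.1119]
tcp_rot: [0.98, 0.2, 0.0, 0.0]
wrist_force: [0.4, -0.3, 0.2]
width: 0.448
gripper_force: 0.0
```

```bash
python3 - <<'E'
from station import telemetry, camera
from h import *
c=camera('wrist'); s=telemetry.sense(); cv2.imwrite('pics/w5.png',c['img'][:,:,::-1])
print(s['t'],s['tcp_pos'],s['tcp_rot'],s['width'],proj(c,[.5664,-.3166,.019]))
m=c['img'].max(2)<75
for ce,a,l in blobs(m,150,3000): print(ce.round(1),a,ray(c,*ce,.011).round(4))
print(delta(s,[.566,-.316,.008]),delta(s,[.517,.199,.17]))
E
```

```text
7.75 [ 0.56214378 -0.31586353  0.11198229] [9.79834987e-01 1.99808066e-01 2.76876531e-04 2.39993966e-04] 0.44799956592256557 [328.02231082 238.2146497 ]
[446.   28.4] 314 [ 0.7133 -0.3318  0.011 ]
[227.5 222.3] 803 [ 0.5478 -0.2489  0.011 ]
[327.5 231.8] 602 [ 0.5686 -0.3153  0.011 ]
[193.2 314.6] 203 [ 0.4714 -0.2482  0.011 ]
[302.5 343.9] 753 [ 0.4804 -0.3322  0.011 ]
[ 0.34  0.16 10.4 ] [ 16.01 -49.14  -5.82]
```

Call:
{"name": "arm_command", "arguments": {"xyz": [[0.4,0.1,4],[0.4,0.1,7],[0.4,0.1,9],[0.4,0.1,10],[0.4,0.1,10.4],[0.4,0.1,10.4],[0.4,0.1,10.4],[0.4,0.1,10.4],[0.4,0.1,10.4],[0.4,0.1,10.4],[0.4,0.1,10.4],[0.4,0.1,10.4],[0.4,0.1,9],[0.4,0.1,6],[0.4,0.1,2],[0.4,0.1,-2],[0.4,0.1,-6],[0.4,0.1,-6]], "roll": [0,0,0,0,0,0,0,0,0,0,0,0,0,0,0,0,0,0], "fingers": [0.45,0.45,0.45,0.45,0.45,0.45,0.45,0,0,0,0,0,0,0,0,0,0,0]}}

```text
t: 9.25
tcp_pos: [0.5699, -0.3198, 0.183]
tcp_rot: [0.98, 0.199, 0.005, 0.006]
wrist_force: [1.2, -1.0, 0.8]
width: 0.184
gripper_force: 29.6
```

```bash
python3 - <<'E'
from station import telemetry
from h import *
s=telemetry.sense(); print(s['width'],s['gripper_force'],delta(s,[.519,.199,.19]),R.from_quat(s['tcp_rot']).as_matrix()[:,0])
E
```

```text
0.18370096075425096 29.55969611182809 [ 15.56 -49.74  -1.31] [0.92073809 0.39010718 0.0075997 ]
```

Call:
{"name": "arm_command", "arguments": {"xyz": [[15.6,-49.2,-1.5],[15.6,-49.2,-1.5],[15.6,-49.2,-1.5],[15.6,-49.2,-1.5],[15.6,-49.2,-1.5],[15.6,-49.2,-1.5],[15.6,-49.2,-1.5],[15.6,-49.2,-1.5],[15.6,-49.2,-1.5],[15.6,-49.2,-1.5],[15.6,-49.2,-1.5],[15.6,-49.2,-1.5],[15.6,-49.2,-1.5],[15.6,-49.2,-1.5],[15.6,-49.2,2],[15.6,-49.2,4.5],[15.6,-49.2,4.5],[15.6,-49.2,4.5]], "roll": [-7,-14,-21,-28,-35,-42,-49,-56,-62,-62,-62,-62,-62,-62,-62,-62,-62,-62], "fingers": [0,0,0,0,0,0,0,0,0,0,0,0,0,0,0,0,0,0]}}

```text
t: 10.75
tcp_pos: [0.5166, 0.1964, 0.1256]
tcp_rot: [0.738, 0.675, -0.001, -0.001]
wrist_force: [1.1, 0.5, -0.2]
width: 0.187
gripper_force: 29.6
```

```bash
python3 - <<'E'
from station import telemetry
from h import *
s=telemetry.sense(); print(s['width'],s['tcp_pos'],delta(s,[.517,.197,.092]),R.from_quat(s['tcp_rot']).as_matrix()[:,0])
E
```

```text
0.18733738947614606 [0.51655697 0.19636328 0.12561696] [0.07 0.05 3.36] [ 8.88934259e-02  9.96040649e-01 -9.92163752e-04]
```

Call:
{"name": "arm_command", "arguments": {"xyz": [[0,0.7,2],[0,0.7,3.3],[0,0.7,3.3],[0,0.7,3.3],[0,0.7,3.3],[0,0.7,3.3],[0,0.7,0],[0,0.7,-4],[0,0.7,-7],[0,0.7,-7]], "roll": [0,0,0,0,0,0,0,0,0,0], "fingers": [0,0,0,0.35,0.35,0.35,0.35,0.35,0.35,0.35]}}

```text
t: 11.58
tcp_pos: [0.5291, 0.1976, 0.2052]
tcp_rot: [0.737, 0.675, 0.006, 0.004]
wrist_force: [1.0, 0.5, 1.2]
width: 0.355
gripper_force: 0.0
```

Call:
{"name": "arm_command", "arguments": {"xyz": [[-53.1,0.1,0],[-53.1,0.1,0],[-53.1,0.1,0],[-53.1,0.1,0],[-53.1,0.1,0],[-53.1,0.1,4],[-53.1,0.1,6],[-53.1,0.1,6],[-53.1,0.1,8],[-53.1,0.1,8],[-53.1,0.1,8],[-53.1,0.1,8],[-53.1,0.1,8],[-53.1,0.1,8],[-53.1,0.1,8],[-53.1,0.1,8],[-53.1,0.1,8],[-53.1,0.1,8]], "roll": [0,7,14,21,28,35,42,49,56,63,66,66,66,66,66,66,66,66], "fingers": [0.45,0.45,0.45,0.45,0.45,0.45,0.45,0.45,0.45,0.45,0.45,0.45,0.45,0.45,0.45,0.45,0.45,0.45]}}

```text
t: 13.08
tcp_pos: [0.4795, -0.3311, 0.1172]
tcp_rot: [0.986, 0.166, 0.0, 0.0]
wrist_force: [-0.0, -0.3, -0.4]
width: 0.447
gripper_force: 0.0
```

```bash
python3 - <<'E'
from station import telemetry, camera
from h import *
c=camera('wrist'); s=telemetry.sense()
print(s['t'],s['tcp_pos'],s['tcp_rot'],s['width'],proj(c,[.4785,-.3329,.019]))
m=c['img'].max(2)<75
for ce,a,l in blobs(m,150,3000): print(ce.round(1),a,ray(c,*ce,.011).round(4))
print(delta(s,[.479,-.3325,.008]))
E
```

```text
13.1333 [ 0.47944998 -0.3311481   0.1171502 ] [9.86197126e-01 1.65574505e-01 3.57962347e-04 4.29566014e-04] 0.4569073728545897 [326.25436601 243.49488181]
[240.4 105.7] 767 [ 0.5463 -0.2504  0.011 ]
[209.8 210.8] 195 [ 0.4724 -0.2486  0.011 ]
[326.2 236.6] 578 [ 0.4812 -0.3319  0.011 ]
[-0.09  0.1  10.92]
```

Call:
{"name": "arm_command", "arguments": {"xyz": [[0,0.1,4],[0,0.1,7.5],[0,0.1,9.5],[0,0.1,10.5],[0,0.1,10.9],[0,0.1,10.9],[0,0.1,10.9],[0,0.1,10.9],[0,0.1,10.9],[0,0.1,10.9],[0,0.1,10.9],[0,0.1,10.9],[0,0.1,9],[0,0.1,6],[0,0.1,2],[0,0.1,-2],[0,0.1,-6],[0,0.1,-6]], "roll": [0,0,0,0,0,0,0,0,0,0,0,0,0,0,0,0,0,0], "fingers": [0.45,0.45,0.45,0.45,0.45,0.45,0.45,0,0,0,0,0,0,0,0,0,0,0]}}

```text
t: 14.63
tcp_pos: [0.4829, -0.337, 0.1865]
tcp_rot: [0.986, 0.165, 0.004, 0.007]
wrist_force: [1.4, -0.8, 1.3]
width: 0.185
gripper_force: 29.6
```

```bash
python3 - <<'E'
from station import telemetry
from h import *
s=telemetry.sense(); print(s['width'],s['gripper_force'],s['tcp_pos'],delta(s,[.513,.198,.19]),R.from_quat(s['tcp_rot']).as_matrix()[:,0])
E
```

```text
0.18492203696656093 29.59510653745383 [ 0.48287419 -0.33701873  0.18648318] [ 20.24 -49.61  -0.93] [0.94571797 0.32491975 0.00668356]
```

Call:
{"name": "arm_command", "arguments": {"xyz": [[20.3,-49,-1],[20.3,-49,-1],[20.3,-49,-1],[20.3,-49,-1],[20.3,-49,-1],[20.3,-49,-1],[20.3,-49,-1],[20.3,-49,-1],[20.3,-49,-1],[20.3,-49,-1],[20.3,-49,-1],[20.3,-49,-1],[20.3,-49,-1],[20.3,-49,-1],[20.3,-49,2],[20.3,-49,5],[20.3,-49,5],[20.3,-49,5]], "roll": [-7,-14,-21,-28,-35,-42,-49,-56,-63,-66,-66,-66,-66,-66,-66,-66,-66,-66], "fingers": [0,0,0,0,0,0,0,0,0,0,0,0,0,0,0,0,0,0]}}

```text
t: 16.13
tcp_pos: [0.5105, 0.1956, 0.1251]
tcp_rot: [0.738, 0.675, -0.002, -0.001]
wrist_force: [-0.1, 0.8, 0.3]
width: 0.184
gripper_force: 29.6
```

```bash
python3 - <<'E'
from station import telemetry
from h import *
s=telemetry.sense(); print(s['width'],s['tcp_pos'],delta(s,[.512,.196,.092]),delta(s,[.510,.106,.2]),R.from_quat(s['tcp_rot']).as_matrix()[:,0])
E
```

```text
0.1837864303435969 [0.51051194 0.19556134 0.12509514] [0.06 0.16 3.31] [-8.93  0.71 -7.48] [ 0.08832284  0.99609128 -0.00111135]
```

Drop it, rise, and back off so the wrist camera sees the cup and handle.

Call:
{"name": "arm_command", "arguments": {"xyz": [[0,0.1,2],[0,0.1,3.3],[0,0.1,3.3],[0,0.1,3.3],[0,0.1,3.3],[0,0.1,3.3],[0,0.1,0],[0,0.1,-4],[0,0.1,-8],[-4,0.5,-9],[-8,0.5,-9],[-11,0.5,-9],[-13,0.5,-9],[-13,0.5,-9],[-13,0.5,-9],[-13,0.5,-9]], "roll": [0,0,0,0,0,0,0,0,0,0,0,0,0,0,0,0], "fingers": [0,0,0,0.35,0.35,0.35,0.35,0.35,0.35,0.5,0.5,0.5,0.5,0.5,0.5,0.5]}}

```text
t: 17.47
tcp_pos: [0.5058, 0.0666, 0.2171]
tcp_rot: [0.738, 0.675, 0.001, 0.0]
wrist_force: [0.5, 0.8, -0.3]
width: 0.503
gripper_force: 0.0
```

```bash
python3 - <<'E'
from station import telemetry, camera
from h import *
c=camera('wrist'); s=telemetry.sense(); im=c['img'].copy(); cv2.imwrite('pics/w6.png',im[:,:,::-1])
import pickle; pickle.dump((s,c),open('c6.pkl','wb'))
print(s['t'],s['tcp_pos'],s['width'],R.from_quat(s['tcp_rot']).as_matrix()[:,0])
print(proj(c,[.511,.106,.128]),proj(c,[.511,.106,.022]))
E
```

```text
17.5167 [0.505751   0.06697808 0.21687883] 0.5006644960380081 [8.74281140e-02 9.96170749e-01 4.03911177e-04]
[327.53134933 184.50510987] [326.69405216 171.9520979 ]
```

View pics/w6.png

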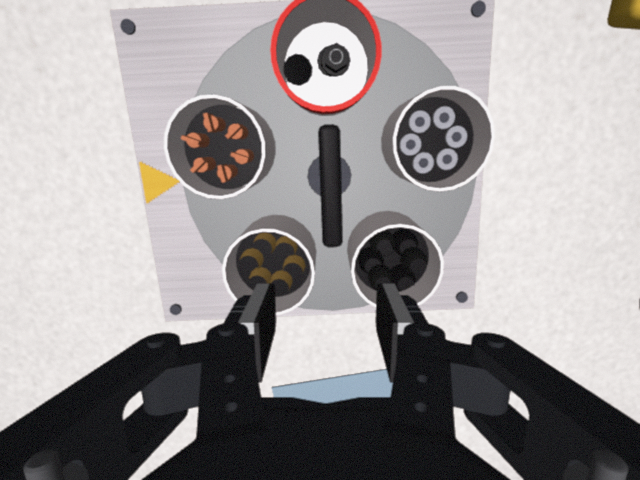

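The picture shows the nuts in the red cup at (298,70) and (335,58), the latter apparently two stacked. The bar runs from (330,125) to (333,247) and the pointer tip is at (181,182).

```bash
python3 - <<'E'
import pickle; from h import *
s,c=pickle.load(open('c6.pkl','rb')); im=c['img']
a=ray(c,330,125,.128);b=ray(c,333,247,.128);p=ray(c,181,182,.006)
m=np.zeros(im.shape[:2],bool); m[115:255,312:352]=im[115:255,312:352].max(2)<45
for ce,ar,l in blobs(m,500,9000):
    ys,xs=np.nonzero(l); P=np.array([ray(c,x,y,.128)[:2] for x,y in zip(xs,ys)],dtype=np.float32)*1000
    print(cv2.minAreaRect(P))
ax=(a+b)/2; v=a-b; print('ends',a,b,np.linalg.norm(v),'barang',np.degrees(np.arctan2(v[1],v[0])))
print('axis',ax,'ptr',p,'dist',np.linalg.norm((p-ax)[:2]),'ptr ang',np.degrees(np.arctan2(*(p-ax)[[1,0]])))
cu=ray(c,327,52,.082); print('cup',cu,np.degrees(np.arctan2(*(cu-ax)[[1,0]])))
print(delta(s,[*ax[:2],.107]))
# nuts: top view zoom and count from top picture
e=cv2.resize(im[0:115,260:390],None,fx=5,fy=5,interpolation=cv2.INTER_CUBIC).astype(float); cv2.imwrite('pics/cup.png',np.clip(e*2.5,0,255)[:,:,::-1])
E
```

```text
((512.5387573242188, 103.84603881835938), (76.86174011230469, 13.098860740661621), 86.37950134277344)
ends [0.51571654 0.14210374 0.128     ] [0.51098386 0.06411078 0.128     ] 0.07813642138661392 barang 86.52749498891565
axis [0.5133502  0.10310726 0.128     ] ptr [0.36840921 0.10794063 0.006     ] dist 0.14502156091781862 ptr ang 178.0900563037958
cup [0.51866238 0.19307703 0.082     ] 86.62094764556822
[ 3.66  0.43 10.99][ WARN:0@0.624] global loadsave.cpp:1063 imwrite_ Unsupported depth image for selected encoder is fallbacked to CV_8U.
```

View pics/cup.png

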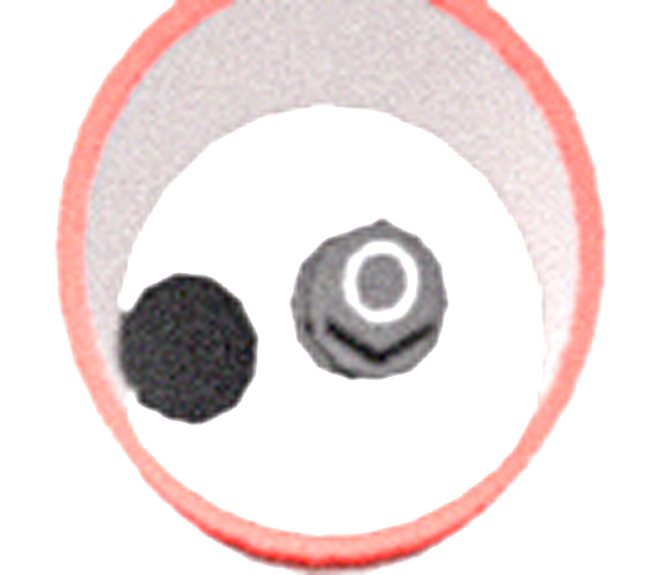

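Two discs are clearly visible, and the right one looks larger, so it's probably stacked. I'll check again after gripping and turning. Descending on the bar now.

Call:
{"name": "arm_command", "arguments": {"xyz": [[3.7,0.4,0],[3.7,0.4,0],[3.7,0.4,4],[3.7,0.4,7],[3.7,0.4,9.5],[3.7,0.4,11],[3.7,0.4,11],[3.7,0.4,11],[3.7,0.4,11],[3.7,0.4,11],[3.7,0.4,11],[3.7,0.4,11],[3.7,0.4,11]], "roll": [-1,-1,-1,-1,-1,-1,-1,-1,-1,-1,-1,-1,-1], "fingers": [0.5,0.5,0.5,0.5,0.5,0.5,0.5,0,0,0,0,0,0], "newtons": 40}}

```text
t: 18.6
tcp_pos: [0.5127, 0.1033, 0.1078]
tcp_rot: [0.731, 0.682, 0.0, -0.0]
wrist_force: [-5.4, 2.8, 2.8]
width: 0.151
gripper_force: 41.5
```

```bash
python3 - <<'E'
from station import telemetry, camera
from h import *
s=telemetry.sense(); c=camera('wrist'); cv2.imwrite('pics/w7.png',c['img'][:,:,::-1])
t=camera('top'); cv2.imwrite('pics/t7.png',t['img'][200:345,240:510,::-1]); 
print(s['tcp_pos'],s['width'],s['gripper_force'],s['wrist_force'],s['wrist_torque'],s['q'])
# stray nuts: dark spots near the mat, seen from the top
m=np.zeros((480,640),bool); m[215:350,385:520]=t['img'][215:350,385:520].max(2)<60
for ce,a,_ in blobs(m,8,400): print(ce,a,ray(t,*ce,.011).round(3))
E
```

```text
[0.51266653 0.10332447 0.10782927] 0.1509463687778039 41.531601548194885 [-5.3731942   2.82138168  2.75807917] [0.24880407 0.71773974 0.08964043] [-2.86888416e-02  2.15123659e-01  1.83890740e+00  6.64935081e-04
  1.08728201e+00  4.10995108e-02]
[449.66666667 248.56140351] 57 [ 0.544 -0.246  0.011]
[448.9 277.5] 10 [ 0.468 -0.238  0.011]
```

View pics/w7.png

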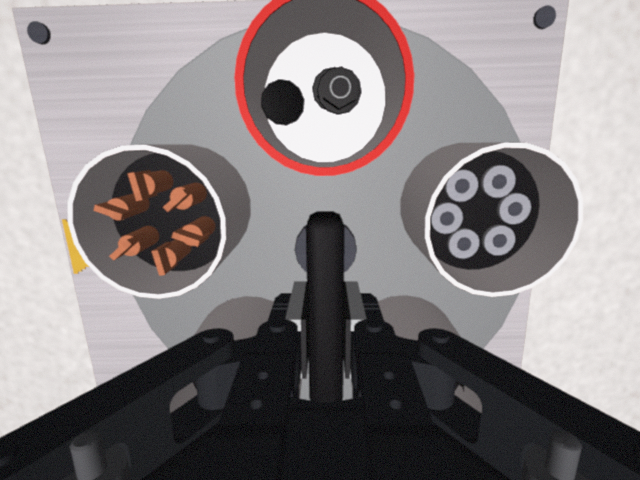

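The fingers are on the bar, and the cup shows nuts at (283,102) and (341,87). Triangulating between the last two wrist views will show whether the right one sits on another nut.

```bash
python3 - <<'E'
import pickle; from h import *; from station import camera
_,a=pickle.load(open('c6.pkl','rb')); b=camera('wrist')
P=lambda c: c['K']@np.linalg.inv(c['extrinsics'])[:3]
for n,u,v in(('right ring',(336,56),(341,87)),('left disc',(297.6,69.6),(283,102))):
    X=cv2.triangulatePoints(P(a),P(b),np.float64(u),np.float64(v)).ravel(); X=X[:3]/X[3]; print(n,X.round(4),proj(a,X)-u,proj(b,X)-v)
E
```

```text
right ring [0.5263 0.1943 0.0616] [ 0.77899452 -0.09094695] [-1.20629608  0.1186701 ]
left disc [0.4945 0.1931 0.0308] [0.38291274 0.18152645] [-0.55539609 -0.27614418]
```

The right ring is at z = 0.062, which is the top of two nuts stacked on the floor (0.058 expected). With the left nut that makes three in the cup. Now turning gently by about −92°.

Call:
{"name": "arm_command", "arguments": {"xyz": [[0,0,0],[0,0,0],[0,0,0],[0,0,0],[0,0,0],[0,0,0],[0,0,0],[0,0,0],[0,0,0],[0,0,0],[0,0,0],[0,0,0],[0,0,0],[0,0,0],[0,0,0],[0,0,0],[0,0,0],[0,0,0],[0,0,0],[0,0,0]], "roll": [-0.5,-1.5,-3,-5,-7,-9.5,-12,-14.5,-17,-19.5,-22,-24.5,-27,-29.5,-32,-34.5,-37,-39.5,-42,-44.5], "fingers": [0,0,0,0,0,0,0,0,0,0,0,0,0,0,0,0,0,0,0,0]}}

```text
t: 20.42
tcp_pos: [0.513, 0.1035, 0.1078]
tcp_rot: [0.418, 0.908, 0.001, 0.0]
wrist_force: [-2.2, 1.9, 1.6]
width: 0.153
gripper_force: 41.3
```

Call:
{"name": "arm_command", "arguments": {"xyz": [[0,0,0],[0,0,0],[0,0,0],[0,0,0],[0,0,0],[0,0,0],[0,0,0],[0,0,0],[0,0,0],[0,0,0],[0,0,0],[0,0,0],[0,0,0],[0,0,0],[0,0,0],[0,0,0],[0,0,0],[0,0,0],[0,0,0],[0,0,0]], "roll": [-2.5,-5,-7.5,-10,-12.5,-15,-17.5,-20,-22.5,-25,-27.5,-30,-32.5,-35,-37.5,-40,-42,-44,-45.5,-46.5], "fingers": [0,0,0,0,0,0,0,0,0,0,0,0,0,0,0,0,0,0,0,0]}}

```text
t: 22.08
tcp_pos: [0.5132, 0.1038, 0.1078]
tcp_rot: [0.026, 1.0, 0.001, 0.001]
wrist_force: [-2.5, 5.8, 2.9]
width: 0.159
gripper_force: 41.5
```

Call:
{"name": "arm_command", "arguments": {"xyz": [[0,0,0],[0,0,0],[0,0,0],[0,0,0],[0,0,0],[0,0,0]], "roll": [-0.5,-0.5,-0.5,-0.5,-0.5,-0.5], "fingers": [0,0,0,0,0,0]}}

```text
t: 22.58
tcp_pos: [0.5132, 0.1038, 0.1078]
tcp_rot: [0.022, 1.0, 0.001, 0.001]
wrist_force: [-3.3, 5.6, 2.9]
width: 0.155
gripper_force: 41.5
```

```bash
python3 - <<'E'
from station import telemetry, camera
from h import *
s=telemetry.sense(); c=camera('wrist'); cv2.imwrite('pics/w8.png',c['img'][:,:,::-1])
x=R.from_quat(s['tcp_rot']).as_matrix()[:,0]
print(s['t'],s['tcp_pos'],s['width'],s['gripper_force'],s['wrist_force'],np.degrees(np.arctan2(x[1],x[0])),abs(s['dq']).max())
E
```

```text
22.5833 [0.51315129 0.10382892 0.10782493] 0.15510840915994387 41.47142171859741 [-3.32879807  5.57837377  2.91348331] 177.46681389275784 0.0018506344177520496
```

View pics/w8.png

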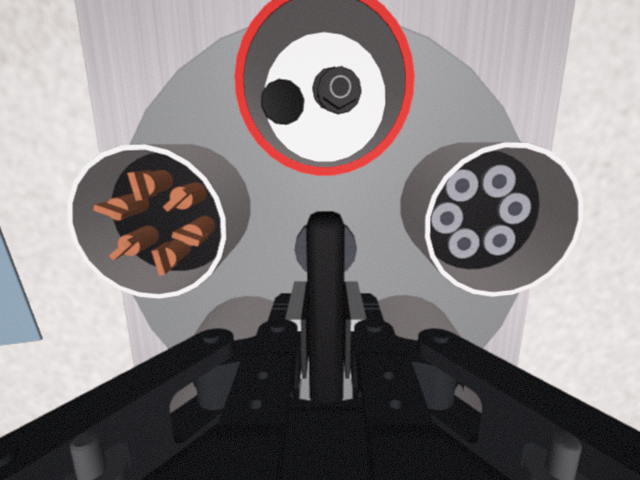

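The cup is at the front with the nuts unmoved in it. The tool's yaw is 177.5° and the pointer bears 178.1°, well inside the ±7° tolerance. The bar is gripped at 41 N and at rest.

```bash
python3 -c "
from station import ticket
print(ticket.close_job())"
```

```text
the job is handed in; nothing more can be done
None
```

The job is handed in: three nuts are in the red-banded cup and the fourth is still on the mat. The cup faces the pointer to within about 1° by the arm's pose (I didn't view the tick itself after the turn), and the gripper is still holding the T-handle at about 41 N.

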